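# Trap the spring-ejected cutlery case

### The job

Pop the yellow cutlery case part-way out of the lunch-box lid without letting it shoot off: with one finger press the orange release key fully down while the other finger waits just in front of the case, so that the spring drives the case out against that finger and it stops there. Finish holding exactly that: key still held down by one finger, the case at rest against the other, part-way out. Do not grip or lift anything, and leave the lunch box, the glass bowl and the two spoons as they are.

Things in the scene. Friction and masses are not known exactly. Their poses are not given: they have to be found in the camera images.
- lunchbox: Lilac lunch box with white snap clasps, 215 (x) x 140 (y) mm, lid top flat, 55 mm above the counter; it cannot be shifted. Origin: centre of its underside, x along its long side, z up. The case slides on the lid along the box's -x, on the line y = -20 mm, between 16 mm high walls that begin 16 mm behind the closed case's nose; before the nose the lid is bare for 75 mm to its edge.
- case: Yellow cutlery case, loose on the lid between the walls, 110 (x) x 36 (y) x 24 (z) mm, about 70 g. Origin: centre of its underside; axes as the box's. A catch ear, 10 x 9 x 10 mm, juts from its +y side, 4 to 14 mm behind the nose. A spring ejector behind pushes it to -x with 2.7 N, fading to 1.4 N over 45 mm; freed with nothing in its way it shoots off within 0.3 s.
- case_nose (a point): Centre of the case's front (-x) end face, 12 mm above the lid. Case closed: x = -32.5, y = -20, z = 67 mm in the box frame. 5 to 40 mm of travel towards the box's -x is part-way out; past 45 mm the case has got away.
- key_top (a point): Centre of the top of the orange release key's pad, 32 (x) x 30 (y) mm; moves with the key. Key up: x = -62.5, y = 32, z = 69 mm in the box frame (14 mm above the lid; fully down 6 mm). So it is 30 mm ahead (-x) of the closed nose and 52 mm to the +y side of the case's line. An arm of the key reaches back to the ear; its lug, 6 mm above the lid, blocks the ear while the key is up.
- key (a joint): Travel of the release key, m: 0 up, 0.008 fully down. The case is freed at about 6 mm. The key springs back; pressing takes 2 to 5 N, plus up to 3 N of rubbing before the case is freed.
- bowl: Glass baby bowl, 110 mm across, 50 mm high, loose on the counter in front of the lunch box's nose end. Origin: centre of its underside.
- bamboo_spoon: Bamboo spoon, 160 mm long, lying loose on the counter beside the lunch box. Origin: on its underside at mid length; x along it.
- teaspoon: Steel teaspoon, 140 mm long, lying loose on the counter beside the lunch box. Origin: on its underside at mid length; x along it.
Not all that is in view belongs to the job. Of the things that look like the case, the largest one is meant.

How it is judged:
At the end, for the whole second after the job is handed in: The key is held at least 5.5 mm down by a finger (over 0.5 N on the lunch box or its key), the case is at rest, flat and straight in its track, 4 to 45 mm out of its closed place, and presses on a finger with over 0.3 N; bowl and spoons within 15 mm of where they stood (value of joint key above 0.0055 m and contact force between the fingers and lunchbox above 0.5 N and contact force between the fingers and case above 0.3 N and x of case_nose in the frame of lunchbox between -0.0775 and -0.0365 m and linear speed of case below 0.02 m/s and height (world z) of case_nose below 0.073 m and angle between case's own z axis and vertical below 0.12 rad and angle between the x axis of case and the x axis of lunchbox, either way round below 0.15 rad and distance of each of bowl, bamboo_spoon, teaspoon from where it was at the start of the episode below 0.015 m); the arm keeps its last pose, push and grip.
It fails at once if the case gets away: more than 45 mm out (x of case_nose in the frame of lunchbox below -0.0775 m).
It fails at once if the case is lifted more than 6 mm off the lid (height (world z) of case_nose above 0.073 m).
It fails at once if the case is tipped up (angle between case's own z axis and vertical above 0.15 rad).
It fails at once if the bowl or a spoon is pushed away or lifted (15 mm) (distance of any of bowl, bamboo_spoon, teaspoon from where it was at the start of the episode above 0.015 m).
It also fails if it takes over 32 s, if anything falls off the work surface, if the arm or the gripper's body presses on something with over 40 N, if the wrist force passes 120 N, or if a joint passes its speed limit or range.

### The arm

A 7-joint arm with a two-finger parallel gripper is mounted at the origin on the work surface. World frame = base frame: x ahead of the robot, y to its left, z up, the work surface at z = 0. Lengths are in m, angles in rad, forces in N, time in s.
With the tool pointing down it reaches from about 0.4 to 0.85 m from the base axis. Payload 4.4 kg.
Tool frame: the origin (TCP) lies on the centre line of the jaws, within the pads' length; the fingertips stand 25 mm ahead of it and the grasp point (between the pads) lies 6 mm ahead of it (manip.tips_ahead is the z of the fingertips in the tool frame, in m); z points along the fingers, y is the direction in which the jaws open and shut (so a half turn about z gives the same grasp; the last joint's range is limited). The gripper opens to 94 mm and grips with 3 to 60 N. Pads are 16 mm wide; open, the fingers measure 119 mm over their backs; the gripper's body (75 mm by 177 mm) begins 78 mm behind the grasp point.
Start: joints at [1.158, 0.628, 0.038, 1.517, -0.027, 0.996, -0.02], TCP at [0.221, -0.611, 0.23] pointing down, gripper open.
Joint ranges: [-3.06, 3.06], [-0.37, 2.12], [-1.25, 1.32], [0.18, 2.47], [-1.1, 4.24], [0.23, 1.98], [-2.94, 2.94]. Speed limits (rad/s): [2.57, 2.57, 3.14, 3.14, 3.14, 3.14, 3.14].

### API

Orientations are given as a rotation vector (axis times angle).
In Python, from station import manip gives the robot as it stands.
- The arm moves only by the tool move_arm, never from a script. Its argument "series" is one flat list of numbers, 4 for each row, row after row: the shift along the tool's x, y, z in m, then the turn about the tool's z in degrees. A call has 1 to 8 rows; each row shifts and turns the commanded pose from where the row before left it, along the tool's axes as they then stand; what a row does not reach is not made up. A row lasts 1/12 s, in which the tool goes at most 41.7 mm and 7.16 degrees, less where a joint would pass 70% of its speed; a pose out of reach is approached as far as the arm can. A call is refused whole if a number of a shift passes 0.0417 or a number of a turn 7.16, either way. A call with a gripper value outside its range is refused whole. "claw" is the closure, from 0 (fully open) to 1 (shut), set as the call begins (left out, the last holds). The fingers move at their own pace and stop on an object; "grip_force" is the grip in N (left out, the last holds). Time passes only in rows, so rows that do not move let the fingers close. It gives the time, the measured TCP pose, the force and the opening at its end, in the units of the state.
- manip.read_state(): the state, without advancing time (a new reading comes with each control period).
- manip.get_image(name): name is "side" or "top"; returns the picture (420x560x3 uint8, blue, green, red); there is no depth.
- manip.calibration(name): a dict with "intrinsics" (3x3 intrinsics, pixels), "pose" (4x4, takes a point from camera to world coordinates). Camera axes: x right, y down, z forward; pixel columns grow to the right and rows downward; lengths in m; the calibration is good to about 2 mm. A picture is of the moment at which its call begins. calibration takes no time and is no camera call.
- manip.job_done(): hands the job in, once; it reports no verdict.
Trained networks look in the newest picture that a camera, given by its name, has taken for a name from the list of things; names that differ only in an ending like _2 or _b are one class to them, and where a whole thing is asked for, a point or a joint stands for the part that bears it (a point fixed in the world has none). Each returns a list of dicts, best first, with "conf" (0 to 1); they miss things now and then, are a little off and sometimes report something else, mostly with a low value. They report only what shows in the picture. A call takes as long as a camera call. They do not tell look-alikes from the thing itself.
- manip.spot_in(camera, label): "point" ([column, row] in pixels, amid what is visible of it).
- manip.mark_of(camera, label): "point" ([column, row] in pixels: a listed point, or the origin of a listed thing).
The state is a dict: "time_s": time; "qpos": joint angles; "qd": joint speeds; "joint_torque": joint torques, N m; "tool_pos": TCP position; "tcp_rot": TCP orientation; "ft_force": force on the tool from outside, world axes, zero at the start; "wrist_torque": the same for the moment, N m; "gripper_width": finger opening in m.
Only numpy, scipy, OpenCV 4.12 (cv2) and the standard library are available. Lean on these libraries where they do the work, as an engineer would, in place of code of your own. Each camera call takes 0.05 s, during which the arm holds its last target.

## Working session

There is one attempt and no reset: what is moved stays moved. The work goes in short steps, Python scripts to look and compute and a tool call to move; the robot and the scene stay as the last step left them, time stands still between calls to the robot, and variables do not carry over. Pictures are saved under pics/ and viewed, and the job is handed in when it is done.

Besides the shell and the picture viewer there is one more tool, called by a JSON object that holds its "name" and its "arguments", one argument or row to a line. move_arm: Moves the arm, as the interface text tells. Its arguments: {"type":"object","properties":{"series":{"type":"array","items":{"type":"number"}},"claw":{"type":"number"},"grip_force":{"type":"number"}},"required":["series"]}

```bash
ls; mkdir -p pics; python3 - <<'E'
from station import manip
import cv2,numpy as np
np.set_printoptions(precision=4,suppress=True)
for c in("side","top"):
    im=manip.get_image(c); cv2.imwrite(f"pics/{c}0.png",im)
    k=manip.calibration(c); print(c,k["intrinsics"],k["pose"])
    for l in("case_nose","key_top","lunchbox","case","bowl"):
        print(l,[(np.round(d["point"],1),round(d["conf"],2)) for d in manip.mark_of(c,l)][:4])
s=manip.read_state();print({k:np.round(v,4) for k,v in s.items()}, manip.tips_ahead)
E
```

```text
pics
side [[517.1321   0.     277.4626]
 [  0.     517.1321 201.7395]
 [  0.       0.       1.    ]] [[-0.797  -0.4114  0.4422  0.2248]
 [-0.604   0.5431 -0.5833  0.5399]
 [-0.0002 -0.732  -0.6813  0.6327]
 [ 0.      0.      0.      1.    ]]
case_nose [(array([106.8, 208.8]), 0.75), (array([161. , 300.5]), 0.73), (array([299.3, 163.4]), 0.67), (array([270.3, 145.6]), 0.26)]
key_top [(array([322.7, 179.2]), 0.84)]
lunchbox [(array([282.6, 202. ]), 0.61)]
case [(array([166.7, 283.6]), 0.93), (array([123.5, 222. ]), 0.61), (array([265.7, 169.3]), 0.55)]
bowl [(array([393.2, 198.6]), 0.74)]
top [[481.3262   0.     270.7078]
 [  0.     481.3262 208.5982]
 [  0.       0.       1.    ]] [[ 0.0041 -0.9862  0.1655  0.4763]
 [-0.9999 -0.0023  0.0114  0.0359]
 [-0.0109 -0.1655 -0.9861  0.8621]
 [ 0.      0.      0.      1.    ]]
case_nose [(array([143., 194.]), 0.93), (array([194.5,  82.4]), 0.85), (array([326. , 200.8]), 0.62)]
key_top [(array([316.5, 230.9]), 0.95)]
lunchbox [(array([300.4, 202.4]), 0.71)]
case [(array([196.1, 105.1]), 0.87), (array([302.1, 180.2]), 0.78)]
bowl [(array([376.8, 290. ]), 0.86), (array([369.3, 138.9]), 0.55)]
{'time_s': np.float64(0.6), 'qpos': array([ 1.1582,  0.6284,  0.0385,  1.5174, -0.027 ,  0.9963, -0.02  ]), 'qd': array([-0.0006, -0.001 ,  0.0002,  0.    ,  0.0007, -0.001 ,  0.0005]), 'joint_torque': array([ -0.0003, -54.9302,   1.1426, -18.6861,  -0.0523,   0.016 ,
         0.    ]), 'tool_pos': array([ 0.221 , -0.6113,  0.2305]), 'tcp_rot': array([3.0945, 0.542 , 0.0001]), 'ft_force': array([ 1.0525, -0.6468, -0.1004]), 'wrist_torque': array([-0.0283,  0.0326,  0.0036]), 'gripper_width': np.float64(0.0937)} 0.025
```

View pics/side0.png

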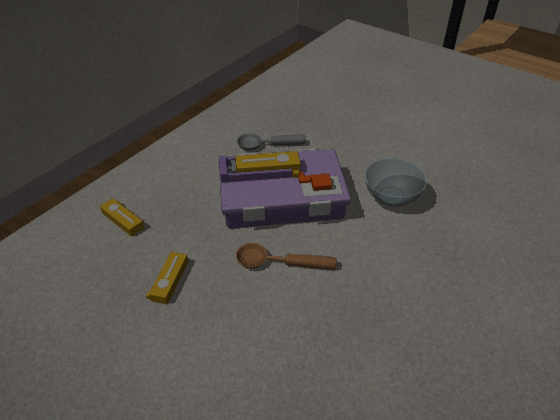

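View pics/top0.png

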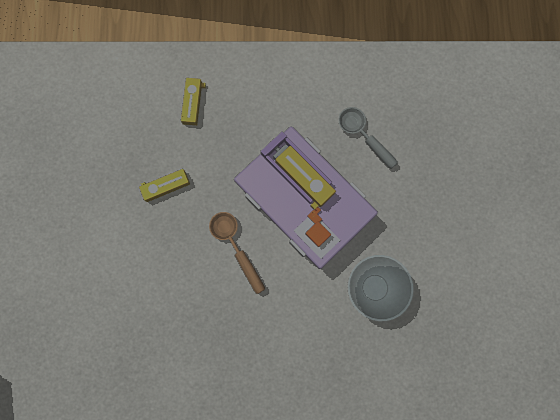

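```bash
cat >h.py <<'E'
import numpy as np,cv2
from station import manip
np.set_printoptions(precision=4,suppress=True)
def ray(c,uv,z):
    k=manip.calibration(c);K=np.array(k["intrinsics"]);T=np.array(k["pose"])
    d=T[:3,:3]@np.linalg.solve(K,[uv[0],uv[1],1.]);o=T[:3,3]
    return o+d*(z-o[2])/d[2]
def proj(c,P):
    k=manip.calibration(c);K=np.array(k["intrinsics"]);T=np.linalg.inv(np.array(k["pose"]))
    p=K@(T[:3,:3]@np.asarray(P,float)+T[:3,3]);return p[:2]/p[2]
def b2w(b,p):
    c,s=np.cos(b[2]),np.sin(b[2]);return np.array([b[0]+c*p[0]-s*p[1],b[1]+s*p[0]+c*p[1],p[2]])
E
python3 - <<'E'
from h import *
from scipy.optimize import least_squares
obs=[("side",(299.3,163.4),(-.0325,-.02,.067)),("side",(322.7,179.2),(-.0625,.032,.069)),
("top",(326,200.8),(-.0325,-.02,.067)),("top",(316.5,230.9),(-.0625,.032,.069)),
("top",(300.4,202.4),(0,0,0)),("side",(282.6,202),(0,0,0))]
for c,uv,p in obs: print(c,p,ray(c,uv,p[2]))
for ci,uv in enumerate([(290,127),(377,212),(322,268),(235,180)]): print("corner",ray("top",uv,.055))
f=lambda b:np.concatenate([proj(c,b2w(b,p))-uv for c,uv,p in obs])
r=least_squares(f,[.5,0,2.],loss="soft_l1");print(r.x,np.degrees(r.x[2]),r.fun.reshape(-1,2))
b=r.x
for c in("side","top"):
    im=cv2.resize(cv2.imread(f"pics/{c}0.png"),None,fx=4,fy=4,interpolation=cv2.INTER_CUBIC)
    def pl(ps,col):
        cv2.polylines(im,[np.int32([4*proj(c,b2w(b,p))+2 for p in ps])],True,col,1)
    for z in(0,.055): pl([(.1075,.07,z),(-.1075,.07,z),(-.1075,-.07,z),(.1075,-.07,z)],(0,255,0))
    pl([(-.0785,.017,.069),(-.0465,.017,.069),(-.0465,.047,.069),(-.0785,.047,.069)],(255,0,0))
    pl([(-.0325,-.038,.079),(.0775,-.038,.079),(.0775,-.002,.079),(-.0325,-.002,.079)],(0,0,255))
    x,y=np.int32(4*proj(c,b2w(b,(0,0,.05))));cv2.imwrite(f"pics/{c}fit.png",im[max(0,y-300):y+300,max(0,x-390):x+390])
E
```

```text
side (-0.0325, -0.02, 0.067) [ 0.6209 -0.0457  0.067 ]
side (-0.0625, 0.032, 0.069) [ 0.5637 -0.0328  0.069 ]
top (-0.0325, -0.02, 0.067) [ 0.6232 -0.0476  0.067 ]
top (-0.0625, 0.032, 0.069) [ 0.5721 -0.031   0.069 ]
top (0, 0, 0) [ 0.6325 -0.0081  0.    ]
side (0, 0, 0) [ 0.6277 -0.0068  0.    ]
corner [0.7565 0.0121 0.055 ]
corner [ 0.6063 -0.1349  0.055 ]
corner [ 0.5117 -0.0406  0.055 ]
corner [0.6614 0.1068 0.055 ]
[ 0.631  -0.0092  0.8002] 45.84524950277937 [[-0.5965 -0.6139]
 [-0.7679  0.1406]
 [-0.7263  0.2464]
 [ 0.5114  4.5286]
 [ 0.5794  0.7874]
 [-0.6846 -1.4751]]
```

View pics/topfit.png

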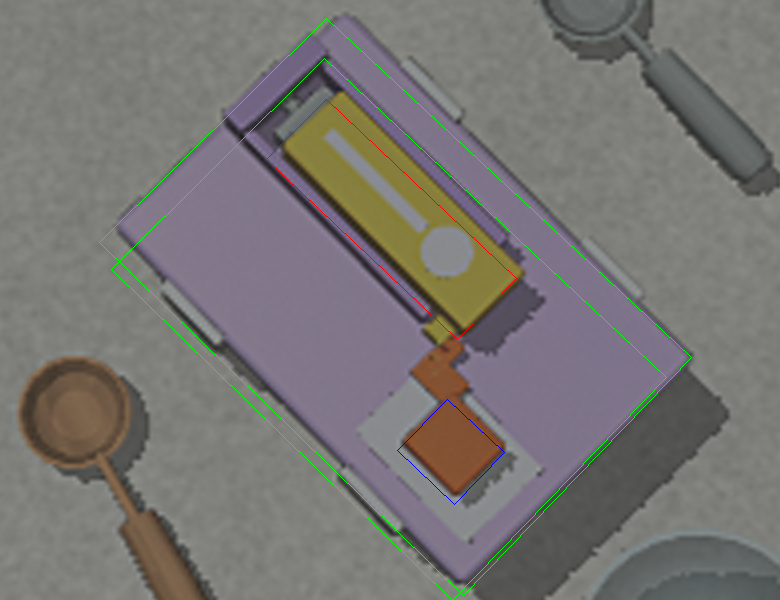

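View pics/sidefit.png

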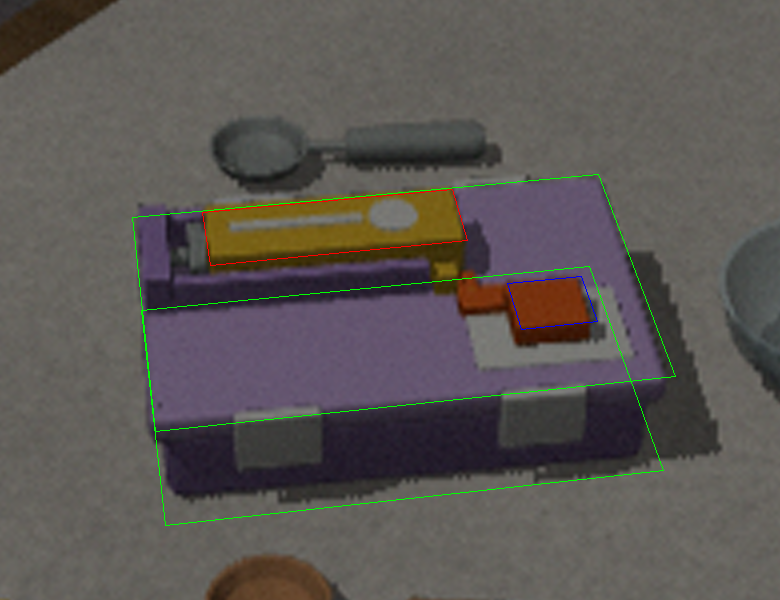

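```bash
cat > fit.py <<'E'
from h import *
from scipy.optimize import least_squares
b0=[ 0.631,-0.0092,0.8002]
L=[(.1075,.07),(-.1075,.07),(-.1075,-.07),(.1075,-.07)]
N=[(-.0325,-.038,.079),(-.0325,-.002,.079),(.0775,-.002,.079),(.0775,-.038,.079)]
Kp=[(-.0785,.017,.069),(-.0465,.017,.069),(-.0465,.047,.069),(-.0785,.047,.069)]
top=dict(zip(N,[(523,271),(460,333),(283,150),(345,92)]));top.update(zip(Kp,[(505,447),(448,398),(402,445),(457,495)]))
side=dict(zip(N,[(453,188),(467,240),(210,265),(203,207)]));side.update(zip(Kp,[(582,277),(508,284),(520,330),(597,321)]))
O=[]
for c,d in(("top",top),("side",side)):
    x,y=np.int32(4*proj(c,b2w(b0,(0,0,.05))));ox,oy=max(0,x-390),max(0,y-300)
    O.append([(c,(np.array(uv)+[ox,oy]-1.5)/4,p) for p,uv in d.items()])
for o in O+[O[0]+O[1]]:
    f=lambda b:np.concatenate([proj(c,b2w(b,p))-uv for c,uv,p in o])
    r=least_squares(f,b0,loss="soft_l1");b=r.x
    print(b,np.degrees(b[2]),"nose",b2w(b,(-.0325,-.02,.067)),"key",b2w(b,(-.0625,.032,.069)),"rms",np.sqrt((r.fun**2).mean()))
    print(r.fun.reshape(-1,2).round(1).tolist())
E
python3 fit.py
```

```text
[ 0.634  -0.0128  0.7648] 43.81736570084563 nose [ 0.6244 -0.0497  0.067 ] key [ 0.5667 -0.033   0.069 ] rms 0.7565745369208309
[[0.6, 1.0], [0.8, 0.3], [-0.9, -0.7], [-1.0, -0.5], [0.4, 0.5], [1.1, -1.2], [-0.4, -0.5], [-0.6, 1.0]]
[ 0.631  -0.0096  0.7883] 45.16785943159631 nose [ 0.6223 -0.0468  0.067 ] key [ 0.5643 -0.0314  0.069 ] rms 0.30357755060176306
[[0.1, 0.2], [0.2, -0.1], [0.0, -0.6], [0.1, 0.8], [-0.2, -0.1], [-0.2, -0.2], [0.2, -0.2], [-0.1, 0.3]]
[ 0.6329 -0.0118  0.7736] 44.324042289988206 nose [ 0.6237 -0.0488  0.067 ] key [ 0.5659 -0.0326  0.069 ] rms 0.8856043582617161
[[-0.0, 1.4], [0.4, 0.8], [-1.8, 0.2], [-2.0, 0.3], [0.2, 0.9], [0.7, -0.6], [-0.6, 0.1], [-0.7, 1.5], [0.3, -0.7], [0.0, -0.9], [-0.0, -2.1], [0.3, -0.6], [-0.5, -0.8], [-0.5, -1.0], [-0.4, -1.0], [-0.7, -0.3]]
```

```bash
cat > plan.py <<'E'
from h import *
import sys
from scipy.spatial.transform import Rotation as R
B=(0.6325,-0.0115,np.radians(44.4))
def go(bx,by,tipz,b=B):
    s=manip.read_state();p=np.array(s["tool_pos"]);Rm=R.from_rotvec(s["tcp_rot"]).as_matrix()
    t=b2w(b,(bx,by,tipz+.025)); 
    yb=b2w(b,(0,1,0))-b2w(b,(0,0,0)); yt=Rm.T@yb
    a=np.degrees(np.arctan2(-yt[0],yt[1])); a=(a+90)%180-90
    c,si=np.cos(b[2]),np.sin(b[2]);d=p-np.array([b[0],b[1],0])
    print("t",round(float(s["time_s"]),2),"w",s["gripper_width"],"F",s["ft_force"],"q7",s["qpos"][6],"turn",round(a,2))
    print("tcp box",c*d[0]+si*d[1],-si*d[0]+c*d[1],"tipz",p[2]-.025,"| now shift tool",Rm.T@(t-p),"| world target",t)
    print("after turn",(Rm@R.from_euler("z",a,degrees=True).as_matrix()).T@(t-p))
if __name__=="__main__": go(*map(float,sys.argv[1:4]))
E
python3 plan.py -.055 .006 .12
```

```text
t 0.6 w 0.09373232384769895 F [ 1.0525 -0.6468 -0.1004] q7 -0.01997473031167238 turn -24.53
tcp box -0.7136790918890932 -0.14060610923521344 tipz 0.20549327351645094 | now shift tool [ 0.5384 -0.4068  0.0855] | world target [ 0.589  -0.0457  0.145 ]
after turn [ 0.6587 -0.1466  0.0855]
```

{"name": "move_arm", "arguments": {
  "series": [0, 0, 0, -6.1, 0, 0, 0, -6.1, 0, 0, 0, -6.1, 0, 0, 0, -6.2, 0.035, -0.0078, 0, 0, 0.035, -0.0078, 0, 0, 0.035, -0.0078, 0, 0, 0.035, -0.0078, 0, 0],
  "claw": 0.575,
  "grip_force": 20
}}

```text
time_s: 1.27
tool_pos: [0.2997, -0.4899, 0.2306]
tcp_rot: [2.909, 1.185, 0.0]
ft_force: [0.8, -0.7, 0.3]
gripper_width: 0.0444
```

{"name": "move_arm", "arguments": {
  "series": [0.035, -0.0078, 0, 0, 0.035, -0.0078, 0, 0, 0.035, -0.0078, 0, 0, 0.035, -0.0078, 0, 0, 0.035, -0.0078, 0, 0, 0.035, -0.0078, 0, 0, 0.035, -0.0078, 0, 0, 0.035, -0.0078, 0, 0]
}}

```text
time_s: 1.93
tool_pos: [0.4566, -0.2492, 0.2308]
tcp_rot: [2.909, 1.186, 0.001]
ft_force: [0.8, -0.5, 0.1]
gripper_width: 0.0399
```

```bash
python3 plan.py -.055 .006 .12
```

```text
t 1.93 w 0.039919362460692734 F [ 0.8088 -0.5432  0.057 ] q7 -0.41638777530614063 turn -0.04
tcp box -0.29204210462229147 -0.04675642876842126 tipz 0.20579200761355082 | now shift tool [ 0.237  -0.053   0.0858] | world target [ 0.589  -0.0457  0.145 ]
after turn [ 0.237  -0.0528  0.0858]
```

{"name": "move_arm", "arguments": {
  "series": [0.034, -0.0076, 0, 0, 0.034, -0.0076, 0, 0, 0.034, -0.0076, 0.01, 0, 0.034, -0.0076, 0.02, 0, 0.034, -0.0076, 0.02, 0, 0.034, -0.0076, 0.02, 0, 0.033, -0.0074, 0.0158, 0, 0, 0, 0, 0]
}}

```text
time_s: 2.6
tool_pos: [0.5899, -0.038, 0.1417]
tcp_rot: [-2.898, -1.198, -0.002]
ft_force: [-0.9, 0.6, 1.4]
gripper_width: 0.04
```

```bash
python3 plan.py -.055 .006 .075; python3 - <<'E'
from h import *
for c in("side","top"):
    im=manip.get_image(c);x,y=np.int32(proj(c,(.589,-.0457,.08)))
    cr=im[max(0,y-100):y+100,max(0,x-130):x+130];cv2.imwrite(f"pics/{c}1.png",cv2.resize(cr,None,fx=3,fy=3,interpolation=cv2.INTER_CUBIC))
E
```

```text
t 2.6 w 0.039986682027612144 F [-0.8564  0.6219  1.4495] q7 -0.8489753737305827 turn 0.53
tcp box -0.049012209155445075 0.010867995157809 tipz 0.11667313326860732 | now shift tool [-0.0062  0.005   0.0416] | world target [ 0.589  -0.0457  0.1   ]
after turn [-0.0061  0.0051  0.0416]
```

View pics/side1.png

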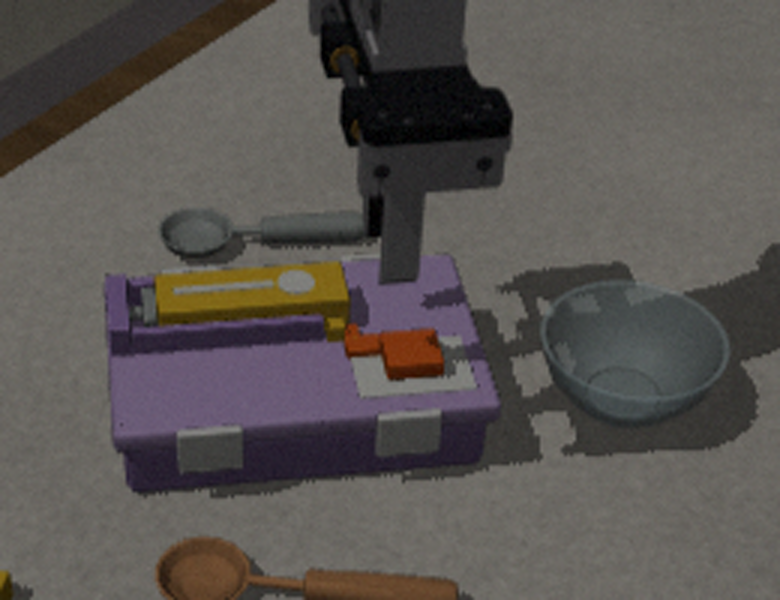

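View pics/top1.png

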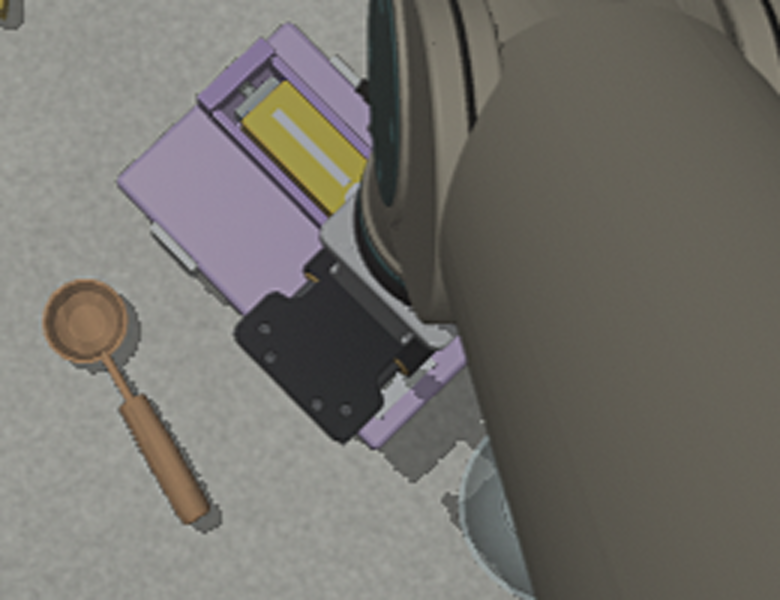

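{"name": "move_arm", "arguments": {
  "series": [0, 0, 0, 0, 0, 0, 0, 0, 0, 0, 0, 0]
}}

```text
time_s: 2.95
tool_pos: [0.588, -0.0489, 0.1455]
tcp_rot: [2.909, 1.182, 0.001]
ft_force: [0.0, -0.9, 0.3]
gripper_width: 0.0401
```

```bash
python3 plan.py -.055 .006 .085
```

```text
t 2.95 w 0.04013061865545267 F [ 0.0412 -0.8755  0.3083] q7 -0.8469750809306654 turn -0.18
tcp box -0.05800198817770366 0.004394926323140123 tipz 0.12051859495205317 | now shift tool [ 0.003  -0.0017  0.0355] | world target [ 0.589  -0.0457  0.11  ]
after turn [ 0.003  -0.0017  0.0355]
```

{"name": "move_arm", "arguments": {
  "series": [0, 0, 0.01, 0, 0, 0, 0.01, 0, 0, 0, 0.01, 0, 0, 0, 0.005, 0, 0, 0, 0, 0, 0, 0, 0, 0, 0, 0, 0, 0, 0, 0, 0, 0]
}}

```text
time_s: 3.62
tool_pos: [0.5885, -0.047, 0.11]
tcp_rot: [2.909, 1.186, 0.001]
ft_force: [0.7, -0.2, 0.0]
gripper_width: 0.0396
```

```bash
python3 plan.py -.055 .006 .071;python3 - <<'E'
from h import *
for c in("side",):
    im=manip.get_image(c);x,y=np.int32(proj(c,(.589,-.0457,.08)))
    cr=im[max(0,y-70):y+70,max(0,x-90):x+90];cv2.imwrite(f"pics/{c}2.png",cv2.resize(cr,None,fx=4,fy=4,interpolation=cv2.INTER_CUBIC))
E
```

```text
t 3.62 w 0.039636161123597566 F [ 0.7491 -0.201   0.037 ] q7 -0.8541345879669463 turn -0.03
tcp box -0.05632656929747687 0.005428230678569627 tipz 0.0850015256540956 | now shift tool [ 0.0013 -0.0006  0.014 ] | world target [ 0.589  -0.0457  0.096 ]
after turn [ 0.0013 -0.0006  0.014 ]
```

View pics/side2.png

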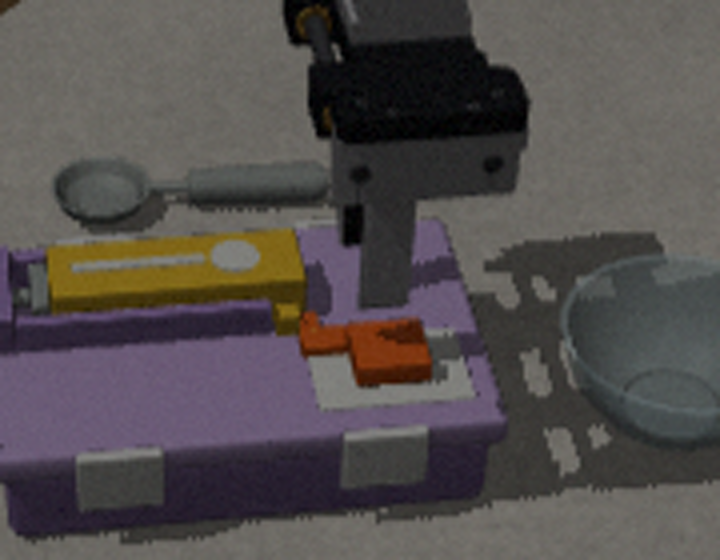

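{"name": "move_arm", "arguments": {
  "series": [0, 0, 0.003, 0, 0, 0, 0.003, 0, 0, 0, 0.003, 0, 0, 0, 0.003, 0, 0, 0, 0.002, 0, 0, 0, 0.002, 0, 0, 0, 0, 0, 0, 0, 0, 0]
}}

```text
time_s: 4.33
tool_pos: [0.5879, -0.047, 0.0937]
tcp_rot: [-2.909, -1.186, 0.001]
ft_force: [-1.7, 1.0, 1.8]
gripper_width: 0.0399
```

```bash
python3 plan.py -.055 .006 .061;python3 - <<'E'
from h import *
for c in("side",):
    im=manip.get_image(c);x,y=np.int32(proj(c,(.589,-.0457,.08)))
    cr=im[max(0,y-70):y+70,max(0,x-90):x+90];cv2.imwrite(f"pics/{c}3.png",cv2.resize(cr,None,fx=4,fy=4,interpolation=cv2.INTER_CUBIC))
E
```

```text
t 4.33 w 0.039914150052278885 F [-1.6501  0.9577  1.7599] q7 -0.8572763575663431 turn -0.03
tcp box -0.056699569484266354 0.005788262825725778 tipz 0.06867686243762552 | now shift tool [ 0.0017 -0.0002  0.0077] | world target [ 0.589  -0.0457  0.086 ]
after turn [ 0.0017 -0.0002  0.0077]
```

View pics/side3.png

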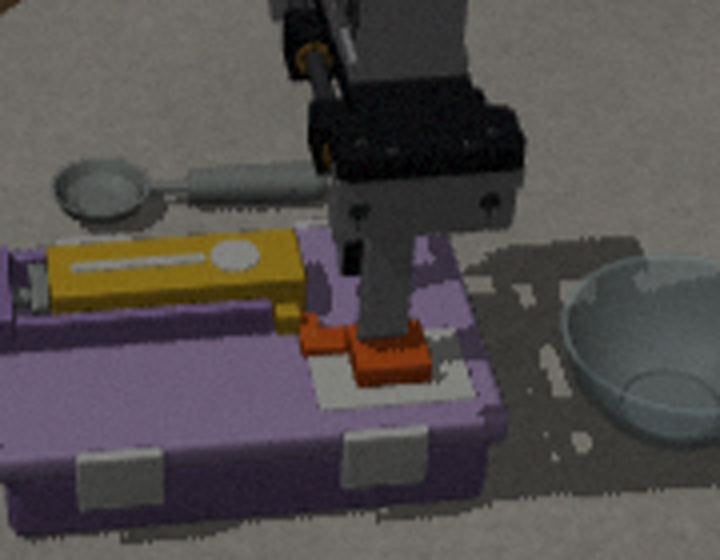

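The finger rests on the key pad (tip near row 335, pad columns 355–430), and contact came at tip z ≈ 0.069 as expected. Next I press down.

{"name": "move_arm", "arguments": {
  "series": [0, 0, 0.002, 0, 0, 0, 0.002, 0, 0, 0, 0.002, 0, 0, 0, 0.001, 0, 0, 0, 0.001, 0, 0, 0, 0.001, 0, 0, 0, 0, 0, 0, 0, 0, 0]
}}

```text
time_s: 5.05
tool_pos: [0.588, -0.0473, 0.086]
tcp_rot: [2.909, 1.185, -0.0]
ft_force: [-4.0, -0.3, 13.1]
gripper_width: 0.04
```

```bash
python3 plan.py -.055 .006 .061;python3 - <<'E'
from h import *
for c in("side",):
    im=manip.get_image(c);x,y=np.int32(proj(c,(.589,-.0457,.08)))
    cr=im[max(0,y-70):y+70,max(0,x-90):x+90];cv2.imwrite(f"pics/{c}4.png",cv2.resize(cr,None,fx=4,fy=4,interpolation=cv2.INTER_CUBIC))
E
```

```text
t 5.05 w 0.04002016339356086 F [-3.9786 -0.3173 13.115 ] q7 -0.8592071812362424 turn -0.07
tcp box -0.05684885144739862 0.005616580520934056 tipz 0.061043918296516085 | now shift tool [ 0.0018 -0.0004  0.    ] | world target [ 0.589  -0.0457  0.086 ]
after turn [ 0.0018 -0.0004  0.    ]
```

View pics/side4.png

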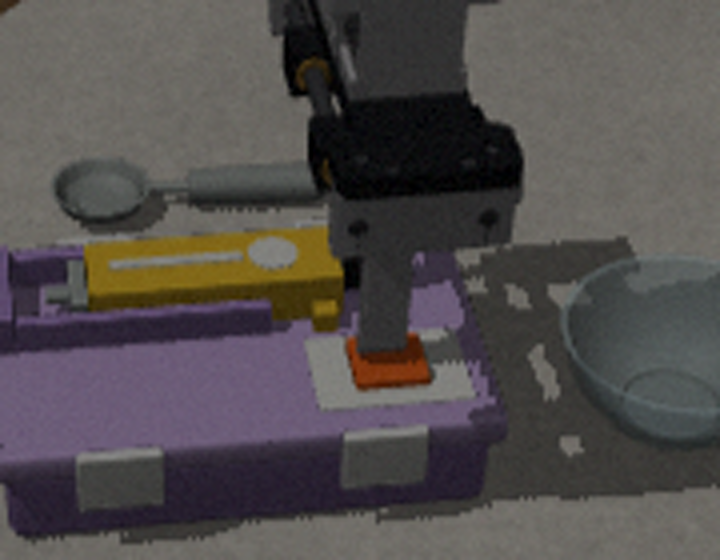

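{"name": "move_arm", "arguments": {
  "series": [0, 0, 0, 0, 0, 0, 0, 0, 0, 0, 0, 0, 0, 0, 0, 0, 0, 0, 0, 0, 0, 0, 0, 0, 0, 0, 0, 0, 0, 0, 0, 0]
}}

```text
time_s: 5.77
tool_pos: [0.5879, -0.0472, 0.086]
tcp_rot: [2.909, 1.185, -0.0]
ft_force: [-4.3, 0.7, 14.7]
gripper_width: 0.0399
```

```bash
python3 plan.py -.055 .006 .061;python3 - <<'E'
from h import *
B=(0.6325,-0.0115,np.radians(44.4))
for c in("side","top"):
    im=manip.get_image(c);x,y=np.int32(proj(c,(.589,-.0457,.08)))
    cv2.imwrite(f"pics/{c}5.png",im)
    cr=im[max(0,y-70):y+70,max(0,x-90):x+90];cv2.imwrite(f"pics/{c}5z.png",cv2.resize(cr,None,fx=4,fy=4,interpolation=cv2.INTER_CUBIC))
    for l in("case","bowl","bamboo_spoon","teaspoon"):
        print(c,l,[(np.round(d["point"],1),round(d["conf"],2)) for d in manip.mark_of(c,l)][:3])
b=(B[0],B[1])
a=cv2.imread("pics/side4.png");z=cv2.imread("pics/side5z.png")
print("diff",np.abs(a.astype(int)-z).mean(), manip.read_state()["qd"])
E
```

```text
t 5.77 w 0.039947398071838426 F [-4.3473  0.7469 14.7   ] q7 -0.8591758446366807 turn -0.07
tcp box -0.056832522173566435 0.005652499168664761 tipz 0.061039927989159144 | now shift tool [ 0.0018 -0.0003  0.    ] | world target [ 0.589  -0.0457  0.086 ]
after turn [ 0.0018 -0.0003  0.    ]
side case [(array([277.3, 170.8]), 0.98), (array([124. , 220.1]), 0.84), (array([168.3, 282.2]), 0.6)]
side bowl [(array([392.2, 199.9]), 0.85)]
side bamboo_spoon [(array([286.3, 262.6]), 0.8)]
side teaspoon [(array([271. , 142.4]), 0.67)]
top case [(array([168.3, 187.4]), 0.77), (array([310.9, 184.1]), 0.76), (array([197. , 101.7]), 0.6)]
top bowl [(array([375.3, 287.6]), 0.82)]
top bamboo_spoon [(array([241.4, 251.6]), 0.83)]
top teaspoon []
diff 2.025333167989418 [-0.0003  0.0004 -0.      0.001   0.0003  0.0003  0.0005]
```

View pics/side5.png

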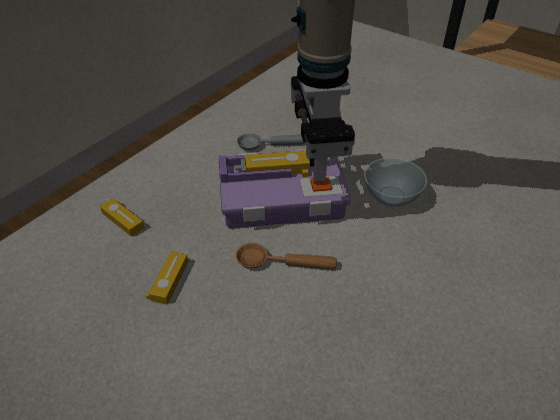

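The case now sits with its nose at about column 313, against the far finger. The key is flat under the near finger at about (320,184), and the bowl and spoons look unmoved. The scene is steady, so I'm handing in.

```bash
python3 -c "
from station import manip
print(manip.job_done()); print(manip.read_state()['ft_force'])"
```

```text
the job is handed in; nothing more can be done
None
the job is handed in; nothing more can be done
```

The case is part-way out and resting against one finger, with the other finger still holding the key down. I handed the job in at about 6 s; the hand-in gives no verdict. I located the box from both cameras, set the fingers about 52 mm apart (one over the key, one about 16 mm ahead of the nose) and pressed straight down.

**Key:** the fingertips are at z = 0.061 m, where the key is fully down, with about 14 N on it.

**Case:** it moved about 15 mm by the side picture, and looks flat and straight in its track. About 2.5–3 N pushes on the tool along the case's track, close to the spring's expected 2.2 N. The picture before and after a 0.7 s wait was nearly the same and the arm was still, so I take the case to be at rest.

**Bowl and spoons:** by eye, all three look unmoved. The bowl's detected position in both views is within 3 pixels of the start. For the spoons I have no earlier detection to compare.

**Checks that disagreed or failed:**
- The two cameras' fits of the box differed by about 3–4 mm and 1.4°, so I used a value between them. Touching the key at the expected height confirmed only the height.
- The teaspoon was not detected in the last top view because the arm hid it. The side view did show it.
- I could not see the blocking finger touch the case directly, as the near finger hides it. That contact is inferred from where the case stopped and from the sideways force.

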